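# Clip a taper tool holder into the free sloping rack fork

### The job

Take the tool holder out of the upright bench stand and hang it, nose up, in the free fork of the sloping rack: slide its groove in between the two spring jaws, with one of its drive slots on the fork's key, and push, following the fork as its buffer springs give way, until the holder has snapped past the rollers and is fully home. Ease back until the fork is at rest, let go of the holder, and leave the loose screwdriver and pull stud as they are.

Things in the scene. Friction and masses are not known exactly. Their poses are not given: they have to be found in the camera images.
- holder: Loose steel taper tool holder, 138 mm long, 0.44 to 0.72 kg, standing nose up in the stand. Origin: on its axis, mid-plane of its gripper groove; z points to the nose. Flange discs 46 mm across lie at z = 4 to 12 and -4 to -12 mm; the groove between has a root 34 mm across, 8 mm wide there, flared to 13 mm at the rim. Taper and pull stud below, down to z = -80 mm.
- holder_nut (a point): On the holder's axis in the middle of its dark round collet nut, the place to grip: 42 mm across, from z = 36 to 58 mm in the holder's frame (58 = top face); this point is at z = 47. The neck below it is 35 mm across.
- holder_slot (a point): Rim of one of the holder's two drive slots: at x = 23 mm, z = 8 in its frame. The slots are on its +x and -x side, alike, 16 mm wide, 6 mm deep, cut through both discs. Either may take the key.
- pocket: The free fork of the rack; 95 mm beside it on the bar a like fork holds a shorter holder. Origin = the holder's origin when home, 150 mm above the bench while the fork is at rest. x: push-in direction, away from the robot, 30 degrees uphill; z: holder axis when home, leaning 30 degrees from vertical to the robot; y across. Plates and screws behind x = 18 mm reach z = 18. Rack base: 8 mm high.
- pocket_mouth (a point): Middle of the fork's mouth, x = -31 mm in the pocket frame. From there two dark jaws, plates z = -3 to 3 mm, reach in and fit the holder's groove; inner edges at y = +-18 mm (flared to 29 at the mouth). They swing apart on springs: a roller on each, at x = -10, stands in the way from y = +-14, so the holder snaps in (and out) between x = -21 and -10 against 18 to 25 N.
- pocket_key (a point): Nose of the fork's key, 12 mm wide, at x = 18.5, z = 3.6 to 11 mm in the pocket frame, facing the mouth. It enters a drive slot of the upper disc; if none faces it within 5 degrees the holder stops 4.5 mm short of its stop. The whole fork is spring-buffered: pushed along x it gives way up to 22 mm (6 N at first, 16 N at the end, then rigid), before the holder snaps in, and comes back by itself.
- stand: Fixed dark steel bench stand: round base 104 mm across, 10 mm thick; upright round body 61 mm across, 86 mm high, open bore 38 mm across. Origin on the bench under the bore's axis, z up. The holder's lower disc rests on its rim (holder's origin 98 mm above the bench); it must rise 70 mm to leave the bore. A 0.7 m high board stands 0.2 m away, behind it to the left.
- screwdriver: Loose stubby screwdriver with orange handle, 118 x 34 x 46 mm, lying in front of the rack at the bench's right front edge; origin under its middle. To be left alone.
- pull_stud: Loose pull stud, 23 mm across, 46 mm high, standing to the right of the stand near the bench's edge; origin under its middle. To be left alone.

How it is judged:
By the outcome, as a careful person would: the job done as asked, in the order asked, and still so for the second after the job is handed in, with the robot touching nothing.
It also fails if it takes over 45 s, if anything falls off the work surface, if the arm or the gripper's body presses on something with over 40 N, if the wrist force passes 120 N, or if a joint passes its speed limit or range.

### The arm

A 6-joint arm with a two-finger parallel gripper is mounted at the origin on a cart in front of the work surface, level with it; the furniture and walls round the work are solid. World frame = base frame: x ahead of the robot, y to its left, z up, the work surface at z = 0. Lengths are in m, angles in degrees, forces in N, time in s.
With the tool pointing down it reaches from about 0.35 to 0.85 m from the base axis. Payload 8.1 kg.
Tool frame: the origin (TCP) lies midway between the tips of the shut fingers; the grasp point (between the pads) lies 19 mm behind it; z points along the fingers, y is the line along which they close (so a half turn about z gives the same grasp; the last joint's range is limited). The gripper opens to 85 mm and grips with 20 to 120 N. Pads are 22 mm wide; open, the fingers measure 114 mm over their backs; the gripper's body (76 mm by 85 mm) begins 54 mm behind the grasp point. The pads swing forward as they close: fully open they stand 13 mm farther back than shut.
Start: joints at [-76.398, 7.471, 85.268, -0, 87.261, -4.893], TCP at [0.19, -0.569, 0.231] pointing down, gripper open.
Joint ranges: [-169.43, 169.43], [-51.17, 129.36], [1.28, 143.12], [-76.62, 256.62], [0, 156.53], [-152.29, 152.29]. Speed limits (degrees/s): [136.94, 136.94, 159.86, 180, 180, 180].

### API

Orientations are given as a 3x3 rotation matrix whose columns are the frame's x, y, z axes.
In Python, from rig import ctrl gives the robot as it stands. The module is installed in compiled form; this text tells all that it offers.
- The arm moves only by the shell command python3 -m inch 'ROWS' [OPENING] [FORCE]. ROWS is JSON, one flat list of numbers, 6 for each row, row after row: the shift along the tool's x, y, z in cm, then the turn, a rotation vector about the tool's x, y, z in rad. A call has 1 to 20 rows; each row shifts and turns the commanded pose from where the row before left it, along the tool's axes as they then stand; what a row does not reach is not made up. A row lasts 1/8 s, in which the tool goes at most 62.5 mm and 10.7 degrees, less where a joint would pass 70% of its speed; a pose out of reach is approached as far as the arm can. A call is refused whole if a number of a shift passes 6.25 or a number of a turn 0.188, either way. A call with a gripper value outside its range is refused whole. OPENING is the finger opening in cm, from 0 to 8.54, set as the call begins (- or left out, the last holds). The fingers move at their own pace and stop on an object; FORCE is the grip in N (left out, the last holds). Time passes only in rows, so rows that do not move let the fingers close. It gives the time, the measured TCP pose, the force, the opening and the grip force at its end, in the units of the state.
- ctrl.state(): the state, without advancing time (a new reading comes with each control period).
- ctrl.capture(name): name is "scene" or "side" or "wrist"; returns (picture, depth): 480x640x3 uint8, red, green, blue; 480x640 float32, m along the optical axis (not along the pixel's ray), 0 where there is no reading.
- ctrl.camera_model(name): a dict with "K" (3x3 intrinsics, pixels), "extrinsics" (4x4, takes a point from camera to world coordinates). Camera axes: x right, y down, z forward; pixel columns grow to the right and rows downward; lengths in m; the calibration is good to about 2 mm. A picture is of the moment at which its call begins: read the wrist's pose just before it. camera_model takes no time and is no camera call; for the wrist camera it gives the pose at the moment of the call.
- ctrl.close_job(): hands the job in; it is judged then, once.
The state is a dict: "time_s": time; "q": joint angles; "dq": joint speeds; "tau": joint torques, N m; "position": TCP position; "orientation": TCP orientation; "force": force on the tool from outside, world axes, zero at the start; "torque": the same for the moment, N m; "opening": opening from 0.0 (shut) to 1.0 (fully open); "gripper_force": force on a finger pad.
Only numpy, scipy, OpenCV 4.12 (cv2) and the standard library are available. Lean on these libraries where they do the work, as an engineer would, in place of code of your own. Each camera call takes 0.05 s, during which the arm holds its last target. There are 200 camera calls.

## Working session

There is one attempt and no reset: what is moved stays moved. The work goes in short steps, Python scripts to look and compute and a shell command to move; the robot and the scene stay as the last step left them, time stands still between calls to the robot, and variables do not carry over. Pictures are saved under pics/ and viewed, at most 13 in all, crops included, and the job is handed in when it is done.

```bash
mkdir -p pics
cat > h.py <<'E'
import numpy as np, cv2
from rig import ctrl
def grab(n,f=None):
    m=ctrl.camera_model(n); p,d=ctrl.capture(n)
    if f: cv2.imwrite('pics/'+f,p[:,:,::-1])
    np.savez('/tmp/%s.npz'%n,p=p,d=d,K=m['K'],T=m['extrinsics'])
    return p,d,np.array(m['K']),np.array(m['extrinsics'])
def load(n):
    z=np.load('/tmp/%s.npz'%n); return z['p'],z['d'],z['K'],z['T']
def cloud(d,K,T):
    v,u=np.mgrid[:480,:640]
    P=np.stack([(u-K[0,2])/K[0,0]*d,(v-K[1,2])/K[1,1]*d,d],-1)
    W=P@T[:3,:3].T+T[:3,3]; W[d==0]=np.nan
    return W
def proj(X,K,T):
    c=(np.atleast_2d(X)-T[:3,3])@T[:3,:3]; q=c@K.T; return q[:,:2]/q[:,2:]
E
python3 - <<'E'
from h import *
for n in ('scene','side','wrist'):
    p,d,K,T=grab(n,n+'1.png'); print(n,np.round(T,3).tolist(),K[0,0],(d>0).mean())
p=[cv2.imread('pics/%s1.png'%n) for n in('scene','side')]
cv2.imwrite('pics/both.png',cv2.resize(np.vstack(p),(400,600)))
print(ctrl.state())
E
```

```text
scene [[-0.717, -0.372, 0.59, -0.069], [-0.697, 0.41, -0.588, 0.689], [-0.023, -0.833, -0.553, 0.618], [0.0, 0.0, 0.0, 1.0]] 603.5739339967107 0.9961979166666667
side [[-0.908, -0.26, 0.328, 0.198], [-0.418, 0.518, -0.746, 0.79], [0.024, -0.815, -0.579, 0.617], [0.0, 0.0, 0.0, 1.0]] 550.4524093939095 0.9957194010416667
wrist [[0.317, -0.912, -0.261, 0.257], [-0.949, -0.305, -0.085, -0.547], [-0.002, 0.275, -0.962, 0.373], [0.0, 0.0, 0.0, 1.0]] 360.9288363354576 0.9963020833333334
{'time_s': 0.15, 'q': array([-7.63993859e+01,  7.50570585e+00,  8.53155975e+01, -1.07077362e-03,
        8.72617515e+01, -4.89282929e+00]), 'dq': array([-0.051617  , -0.15115774, -0.16351532, -0.09843368,  0.00950706,
       -0.0687925 ]), 'tau': array([-4.09858217e-06, -5.70063472e+01, -5.01159847e+01, -2.21359460e-04,
        9.53243900e-03, -4.20444121e-05]), 'position': array([ 0.19023356, -0.56859235,  0.23047357]), 'orientation': array([[ 9.48359691e-01,  3.17196734e-01, -3.59016125e-04],
       [ 3.17196920e-01, -9.48358657e-01,  1.40454189e-03],
       [ 1.05040050e-04, -1.44588972e-03, -9.99998949e-01]]), 'force': array([ 0.53412751,  0.94500757, -0.23637236]), 'torque': array([ 7.25194779e-05, -3.61287281e-02, -1.84709429e-02]), 'gripper_force': 0.0, 'opening': 0.9985617050351493}
```

View pics/scene1.png

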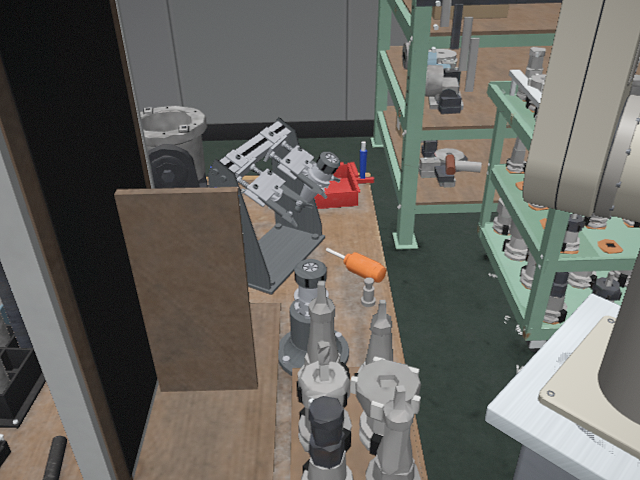

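View pics/side1.png

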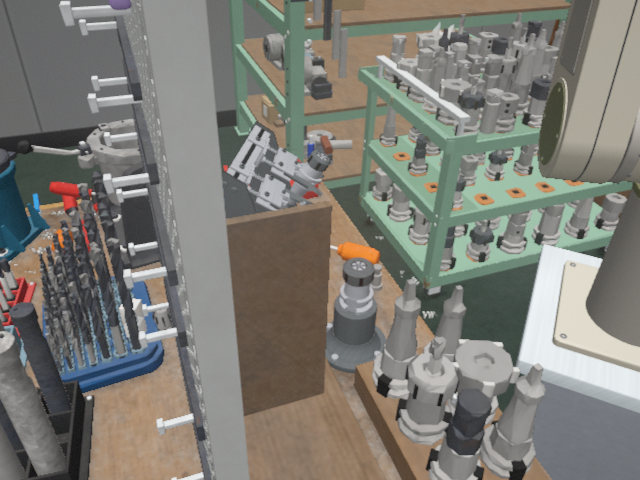

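The scene view shows the holder in its stand, nut top near (311,268). The rack is near (280,180): its free fork is near (265,185) and the occupied fork has its nut at (326,160). In the side view the nut top is near (357,268). The rack there is near (275,170), partly behind the board.

Run:
```python
from h import *
p,d,K,T=load('scene'); W=cloud(d,K,T)
a=cv2.resize(p[110:300,200:400],None,fx=3,fy=3,interpolation=cv2.INTER_CUBIC)[:,:,::-1]
cv2.imwrite('pics/rack_c.png',a[:570])
for n,c in (('scene',(311,268)),('side',(357,268))):
    p,d,K,T=load(n);W=cloud(d,K,T)
    x,y=c; w=W[y-25:y+25,x-25:x+25].reshape(-1,3)
    z=w[:,2]; print(n,np.round(W[y,x],4))
    top=W[y,x,2]; s=w[(abs(z-top)<.004)]; s=s[np.linalg.norm(s[:,:2]-W[y,x,:2],axis=1)<.04]
    (cx,cy),r=cv2.minEnclosingCircle((s[:,:2]*1000).astype(np.float32)); print(cx,cy,r,np.median(s[:,2]),len(s))
    print('rack pix')
for q in [(265,185),(290,205),(240,165),(275,135),(326,160),(300,160),(365,265),(368,290),(280,260),(320,240)]:
    p,d,K,T=load('scene');print(q,np.round(cloud(d,K,T)[q[1],q[0]],4))
```

```text
scene [0.3823 0.2401 0.1493]
377.7120361328125 247.7485809326172 20.711790084838867 0.15022298402661516 199
rack pix
side [0.379  0.2507 0.1559]
379.5909729003906 245.51345825195312 21.24508285522461 0.1559825915064884 498
rack pix
(265, 185) [0.5518 0.1648 0.1804]
(290, 205) [0.6336 0.0396 0.0583]
(240, 165) [0.5853 0.1826 0.2097]
(275, 135) [0.6215 0.0766 0.2124]
(326, 160) [0.5224 0.0604 0.1934]
(300, 160) [0.5762 0.0654 0.1777]
(365, 265) [0.4363 0.0609 0.0309]
(368, 290) [0.3904 0.1086 0.0312]
(280, 260) [0.5735 0.1251 0.0087]
(320, 240) [0.5673 0.0308 0.0066]
```

View pics/rack_c.png

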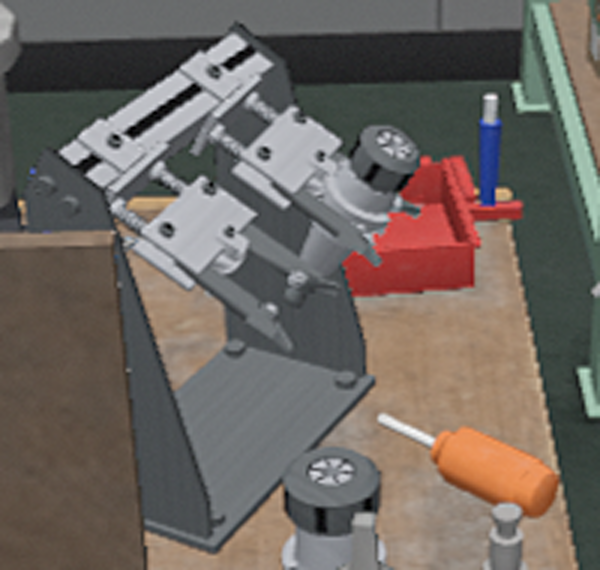

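View pics/wrist1.png

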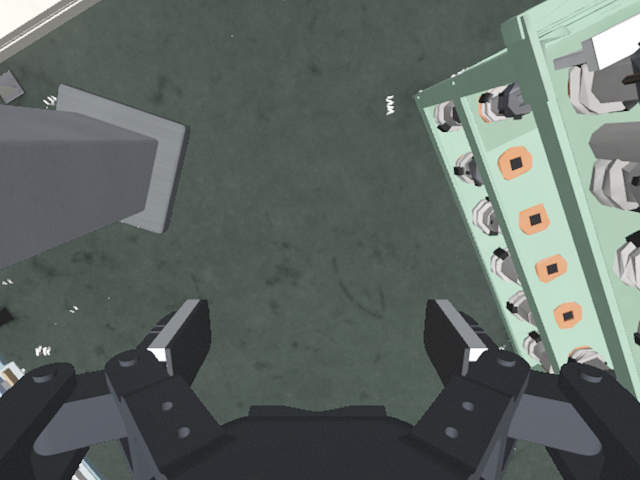

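Holder axis measured at about (0.3785, 0.2465), top at 0.156. In the crop, the free fork is the left one: plate at about (200,225), jaw tips at (285,345) and (330,285), facing lower right. The wrist view shows only floor, fingers and shelf. Next I swing over to look down on holder and fork.

```bash
python3 -m inch '[3.64,-4.83,-1.1,0,0,-0.127,4.22,-4.33,-1.1,0,0,-0.127,4.74,-3.76,-1.1,0,0,-0.127,5.18,-3.13,-1.1,0,0,-0.127,5.53,-2.44,-1.1,0,0,-0.127,5.8,-1.72,-1.1,0,0,-0.127,5.97,-0.97,-1.1,0,0,-0.127,6.05,-0.21,-1.1,0,0,-0.127,6.02,0.56,-1.1,0,0,-0.127,5.9,1.32,-1.1,0,0,-0.127,5.69,2.06,-1.1,0,0,-0.127,5.38,2.76,-1.1,0,0,-0.127,0,0,0,0,0,0]'
python3 - <<'E'
from h import *
print(ctrl.state()['q'])
p,d,K,T=grab('wrist','wrist2.png')
E
```

```text
time_s: 1.78
position: [0.4218, 0.1228, 0.3632]
orientation: [[-0.28, 0.96, -0.001], [0.96, 0.28, 0.001], [0.001, -0.0, -1.0]]
force: [0.0, -1.0, -1.0]
opening: 1.001
gripper_force: 0.0
[ 9.49040876e+00 -1.85020372e+01  9.59762776e+01  5.40646926e-02
  1.02555626e+02 -6.76264176e+00]
```

View pics/wrist2.png

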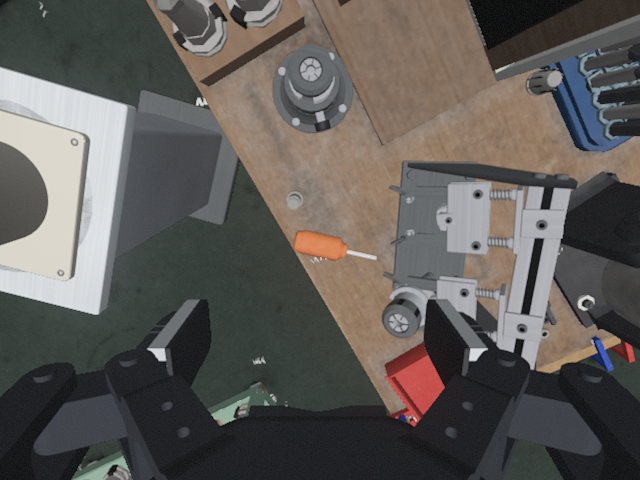

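The wrist view shows the holder at (310,75), with a drive slot in its flange at (322,118). The free fork's plate is at (468,215), its key near (440,218), and its jaw tips near (395,190) and (400,238).

Run:
```python
from h import *
p,d,K,T=load('wrist'); W=cloud(d,K,T)
a=cv2.resize(p[155:265,375:560],None,fx=4,fy=4,interpolation=cv2.INTER_CUBIC)[:,:,::-1]
b=cv2.resize(p[40:135,265:360],None,fx=4,fy=4,interpolation=cv2.INTER_CUBIC)[:,:,::-1]
o=np.zeros((830,740,3),np.uint8);o[:440,:740]=a;o[450:830,:380]=b
cv2.imwrite('pics/c2.png',cv2.resize(o,(535,600)))
# plate plane fit
pl=W[186:250,450:485].reshape(-1,3); s=pl[:,2]>0.1; pl=pl[s]
c=np.median(pl,0)
for _ in range(5):
    u,S,v=np.linalg.svd(pl-pl.mean(0),full_matrices=False); n=v[2]*np.sign(v[2][2])
    r=(pl-pl.mean(0))@n; pl=pl[abs(r)<max(.0015,1.5*r.std())]
print('plate',pl.mean(0),n,len(pl),np.degrees(np.arccos(n[2])),'yaw',np.degrees(np.arctan2(-n[1],-n[0])),r.std())
# plate outline rect by light colour
m=((p.min(2)>140)).astype(np.uint8)
x0,x1,y0,y1=430,505,175,260
mm=np.zeros_like(m);mm[y0:y1,x0:x1]=m[y0:y1,x0:x1]
h=abs((W-pl.mean(0))@n)<.004
mm=(mm.astype(bool)&h).astype(np.uint8)
cs,_=cv2.findContours(mm,0,2);cc=max(cs,key=cv2.contourArea)
P=W[cc[:,0,1],cc[:,0,0]]
px=np.array([np.sqrt(3)/2,0,.5]);yaw=np.arctan2(-n[1],-n[0])
X=np.array([np.cos(yaw)*n[2],np.sin(yaw)*n[2],np.sqrt(1-n[2]**2)]);Y=np.cross(n,X)
q=np.stack([(P-pl.mean(0))@X,(P-pl.mean(0))@Y],1)
r=cv2.minAreaRect((q*1000).astype(np.float32));print('rect in plane mm',r,'centre',pl.mean(0)+(X*r[0][0]+Y*r[0][1])/1000)
# bar direction & fork/other plate
for (u,v) in [(478,195),(478,242),(458,243),(452,190),(540,225),(523,328),(445,212),(440,218),(438,225),(400,190),(405,238),(402,320),(310,68),(322,118),(460,290)]:
    print((u,v),np.round(W[v,u],4))
t=W[40:110,280:340].reshape(-1,3); s=t[abs(t[:,2]-.156)<.004]
(cx,cy),rr=cv2.minEnclosingCircle((s[:,:2]*1000).astype(np.float32));print('nut',cx,cy,rr,np.median(s[:,2]))
```

```text
plate [0.55510325 0.16031083 0.17935169] [-0.46776449 -0.17938368  0.86545819] 1886 30.064934450157377 yaw 20.981391295412774 0.0006625507713167726
rect in plane mm ((-4.684469223022461, -0.9808464050292969), (44.71525955200195, 66.318115234375), 0.3240981698036194) centre [0.55166905 0.15794334 0.17700486]
(478, 195) [0.5531 0.1828 0.1873]
(478, 242) [0.5704 0.1427 0.187 ]
(458, 243) [0.5584 0.1348 0.1757]
(452, 190) [0.5352 0.1801 0.1726]
(540, 225) [0.5978 0.1748 0.2169]
(523, 328) [0.6237 0.0849 0.2184]
(445, 212) [0.5377 0.1588 0.17  ]
(440, 218) [0.535  0.1522 0.1706]
(438, 225) [0.539  0.1442 0.1622]
(400, 190) [0.4968 0.1647 0.1428]
(405, 238) [0.5178 0.1196 0.1459]
(402, 320) [0.5282 0.0509 0.1927]
(310, 68) [0.3785 0.2488 0.1338]
(322, 118) [0.4018 0.2128 0.0637]
(460, 290) [0.5739 0.0931 0.1848]
nut 380.1336669921875 245.11279296875 21.11693000793457 0.1552292136346698
```

View pics/c2.png

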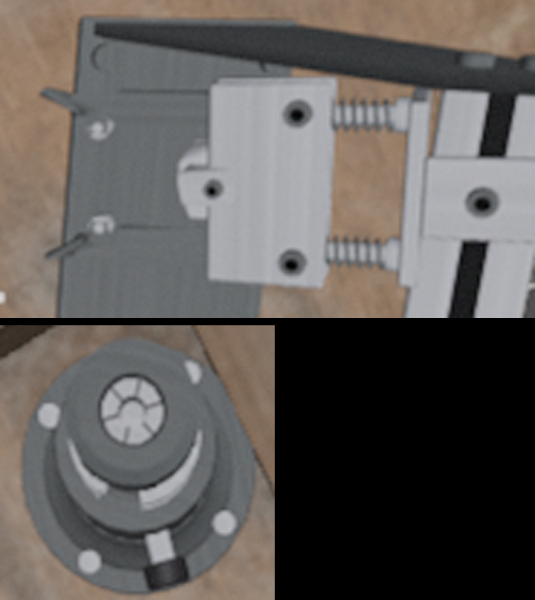

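The crop shows the free fork: plate centre (272,182), tab with the key at (197,185), light rollers at (100,128) and (100,225), and jaw tips at (65,100) and (65,245). The lower crop shows a gap between two bright flange arcs at (122,490), which may be the drive slot. The dark block at (165,570) is a clamp screw on the stand. I will check with the depth data.

```bash
cat >> h.py <<'E'
def frame(yaw,O):
    y=np.radians(yaw); c,s=np.sqrt(3)/2,.5
    R=np.array([[np.cos(y)*c,-np.sin(y),-np.cos(y)*s],[np.sin(y)*c,np.cos(y),-np.sin(y)*s],[s,0,c]])
    return R,np.array(O)
E
python3 - <<'E'
from h import *
R,O=frame(20.95,(.5228,.1468,.150))
out=np.zeros((520,800,3),np.uint8)
p,d,K,T=load('wrist');W=cloud(d,K,T)
Q=(W-O)@R*1000
# rectified view: for pocket plane z=3 sample image
g=5
def rect(p,K,T,z):
    u,v=np.meshgrid(np.arange(-50,55,1/g),np.arange(45,-45,-1/g))
    X=np.stack([u,v,np.full_like(u,z)],-1)/1000@R.T+O
    uv=proj(X.reshape(-1,3),K,T).reshape(*u.shape,2).astype(np.float32)
    return cv2.remap(p,uv[...,0],uv[...,1],1)
a=rect(p,K,T,3)
for x in(-31,-10,0,18): cv2.line(a,(int((x+50)*g),0),(int((x+50)*g),8),(255,0,0),1)
for y in(-18,0,18): cv2.line(a,(0,int((45-y)*g)),(12,int((45-y)*g)),(255,0,0),1)
cv2.imwrite('pics/r3.png',a[:,:,::-1])
f=lambda c:print(c,np.round(np.nanmedian(Q[c[1]-1:c[1]+2,c[0]-1:c[0]+2].reshape(-1,3),0),1))
# band: jaw points
m=(abs(Q[...,0])<60)&(abs(Q[...,1])<45)&(Q[...,2]>-15)&(Q[...,2]<30)
q=Q[m]
for x in range(-40,50,6):
    s=q[(q[:,0]>=x)&(q[:,0]<x+6)]
    hs=[]
    for y in range(-36,37,6):
        t=s[abs(s[:,1]-y)<3]; hs.append('%5.1f'%np.percentile(t[:,2],80) if len(t)>1 else '  .  ')
    print('%4d'%x,' '.join(hs))
# slot azimuth, nut centre
for n,(cx,cy) in (('wrist',(.380,.2453)),('scene',(.380,.2453)),('side',(.380,.2453))):
    p,d,K,T=load(n);W=cloud(d,K,T)
    v=W-np.array([cx,cy,0]);r=np.hypot(v[...,0],v[...,1])*1000;az=np.degrees(np.arctan2(v[...,1],v[...,0]))
    m=(r>13)&(r<26)&(W[...,2]>.085)&(W[...,2]<.114)
    print(n)
    for b in range(-180,180,10):
        k=m&(az>=b)&(az<b+10)
        if k.sum(): print(b,k.sum(),'rmax %.1f zmax %.1f | r(z>.104) med %.1f  grey %d'%(np.percentile(r[k],90),W[...,2][k].max()*1000,np.median(r[k&(W[...,2]>.1)]) if (k&(W[...,2]>.1)).any() else 0,p[k].mean()))
E
```

```text
-40   .     .     .     .     .     .     .     .     .     .     .     .     .  
 -34   .     2.7   .     .     .     .     .     .     .     .     .     3.5   .  
 -28   .     3.7   3.2   .     .     .     .     .     .     .     3.1   3.6   .  
 -22   .     3.6   3.2   .     .     .     .     .     .     .     3.5   3.5   .  
 -16   .     3.8   3.8   3.8   1.7   .     .     .     .     3.6   3.6   3.3   .  
 -10   .     3.5   3.6   3.7   1.8   .     .     .     2.1   3.4   3.5   3.8   .  
  -4   .     3.6   3.5   3.3   .     .     .     .     .     3.6   3.5   3.5   .  
   2   .     4.1   3.7   3.2   .     .     .     .     .     3.5   3.7   3.9   .  
   8   .     3.7   3.8   3.6   .     .     .     .     .     3.7   3.7   3.6   .  
  14   .     3.3   3.6   3.3   2.7  10.5  11.5   9.8   3.3   3.5   3.6   2.9   .  
  20   .     4.0   3.6   3.7   3.6  11.6  12.1  11.0   3.4   4.1   3.8   3.5   .  
  26   .     8.2   8.2   8.4   8.3  11.6  15.7  11.6   8.5   8.4   8.2   8.1   7.7
  32   .     8.2   8.4   8.2   8.5  10.8  11.4  11.1   8.7   8.4   8.4   8.5   7.2
  38   .     8.4   8.8
[... 3377 characters left out ...]
61 rmax 23.2 zmax 113.9 | r(z>.104) med 19.1  grey 147
70 37 rmax 23.1 zmax 113.7 | r(z>.104) med 16.5  grey 135
80 39 rmax 21.9 zmax 113.7 | r(z>.104) med 15.9  grey 135
90 37 rmax 23.6 zmax 113.5 | r(z>.104) med 16.0  grey 136
100 42 rmax 23.2 zmax 113.9 | r(z>.104) med 16.4  grey 135
110 50 rmax 23.4 zmax 113.7 | r(z>.104) med 18.3  grey 147
120 45 rmax 23.1 zmax 113.7 | r(z>.104) med 20.5  grey 158
130 49 rmax 22.8 zmax 112.7 | r(z>.104) med 21.7  grey 157
140 46 rmax 23.5 zmax 113.0 | r(z>.104) med 20.9  grey 154
150 35 rmax 23.3 zmax 112.9 | r(z>.104) med 20.3  grey 155
160 37 rmax 23.9 zmax 114.0 | r(z>.104) med 20.4  grey 160
170 28 rmax 23.6 zmax 113.7 | r(z>.104) med 21.1  grey 156
```

View pics/r3.png

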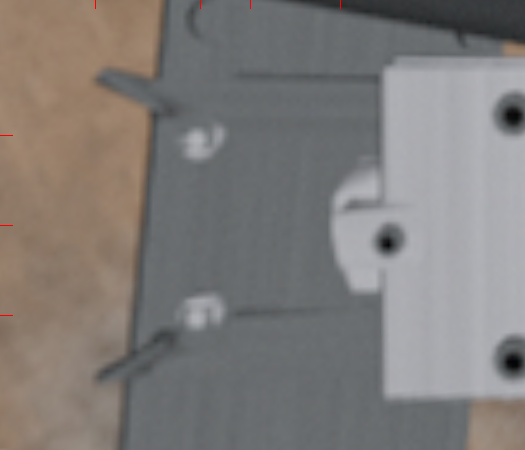

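Pocket frame confirmed: the jaw tips fall at x=-31, the rollers at x=-10 and y is symmetric, with yaw about 21°. The slot axis is near azimuth 89°. Before descending I check what stands around the holder.

Run:
```python
from h import *
c=np.array([.380,.2453])
for n in('scene','side','wrist'):
    p,d,K,T=load(n);W=cloud(d,K,T).reshape(-1,3)
    if n=='wrist': W=W[W[:,2]<.3]
    v=W[:,:2]-c; r=np.hypot(*v.T)*1000; az=np.degrees(np.arctan2(v[:,1],v[:,0]))
    for b in range(-180,180,30):
        o=[]
        for z in(.09,.12,.16,.20,.25,.3,.4):
            k=(az>=b)&(az<b+30)&(r>35)&(W[:,2]>z)&(W[:,2]<.75)&(r<400); o.append(int(np.sort(r[k])[min(5,k.sum()-1)]) if k.sum()>5 else 0)
        print(n,b,o)
```

```text
scene -180 [274, 274, 274, 274, 274, 274, 0]
scene -150 [240, 240, 240, 240, 240, 240, 245]
scene -120 [0, 0, 0, 0, 0, 0, 0]
scene -90 [0, 0, 0, 0, 0, 0, 0]
scene -60 [133, 133, 176, 260, 0, 0, 0]
scene -30 [145, 145, 158, 198, 0, 0, 0]
scene 0 [217, 217, 217, 217, 217, 217, 217]
scene 30 [209, 209, 209, 209, 209, 209, 209]
scene 60 [98, 98, 98, 98, 98, 100, 217]
scene 90 [104, 104, 104, 104, 104, 105, 298]
scene 120 [104, 104, 104, 107, 0, 0, 0]
scene 150 [113, 125, 128, 263, 0, 0, 0]
side -180 [276, 276, 276, 276, 276, 276, 0]
side -150 [239, 239, 239, 239, 239, 239, 244]
side -120 [0, 0, 0, 0, 0, 0, 0]
side -90 [0, 0, 0, 0, 0, 0, 0]
side -60 [177, 177, 177, 262, 0, 0, 0]
side -30 [163, 163, 163, 199, 0, 0, 0]
side 0 [256, 256, 256, 256, 256, 256, 256]
side 30 [240, 240, 240, 240, 240, 240, 240]
side 60 [101, 101, 101, 101, 101, 101, 249]
side 90 [103, 104, 104, 104, 104, 105, 321]
side 120 [97, 100, 101, 106, 0, 0, 0]
side 150 [121, 123, 127, 261, 0, 0, 0]
wrist -180 [0, 0, 0, 0, 0, 0, 0]
wrist -150 [394, 0, 0, 0, 0, 0, 0]
wrist -120 [0, 0, 0, 0, 0, 0, 0]
wrist -90 [0, 0, 0, 0, 0, 0, 0]
wrist -60 [133, 133, 177, 261, 0, 0, 0]
wrist -30 [147, 147, 159, 198, 0, 0, 0]
wrist 0 [217, 217, 218, 223, 0, 0, 0]
wrist 30 [212, 214, 0, 0, 0, 0, 0]
wrist 60 [0, 0, 0, 0, 0, 0, 0]
wrist 90 [0, 0, 0, 0, 0, 0, 0]
wrist 120 [89, 0, 0, 0, 0, 0, 0]
wrist 150 [97, 122, 126, 0, 0, 0, 0]
```

```bash
python3 -m inch '[1.85,-0.08,1.76,0,0,-0.1813,1.83,0.25,1.76,0,0,-0.1813,1.76,0.58,1.76,0,0,-0.1813,1.62,0.89,1.76,0,0,-0.1813,1.44,1.16,1.76,0,0,-0.1813,1.2,1.4,1.76,0,0,-0.1813,0.93,1.6,1.76,0,0,-0.1813,0,0,0,0,0,0,0,0,0,0,0,0]'
python3 - <<'E'
from h import *
print(ctrl.state()['q'])
p,d,K,T=grab('wrist')
W=cloud(d,K,T)
t=W[abs(W[...,2]-.156)<.005]; t=t[np.hypot(t[:,0]-.38,t[:,1]-.245)<.03]
(cx,cy),r=cv2.minEnclosingCircle((t[:,:2]*1000).astype(np.float32));print('nut',cx,cy,r,np.median(t[:,2]))
c=np.array([cx,cy])/1000
# polar unwrapped upper-disc face from the image, plane z=.110
a=np.radians(np.arange(-180,180,.5)); rr=np.linspace(.015,.026,60)
A,RR=np.meshgrid(a,rr)
X=np.stack([c[0]+RR*np.cos(A),c[1]+RR*np.sin(A),np.full_like(A,.110)],-1)
uv=proj(X.reshape(-1,3),K,T).reshape(*A.shape,2).astype(np.float32)
im=cv2.remap(p,uv[...,0],uv[...,1],1)
u,v=np.meshgrid(np.arange(-30,30,.1),np.arange(30,-30,-.1))
X=np.stack([c[0]+u/1000,c[1]+v/1000,np.full_like(u,.110)],-1)
uv=proj(X.reshape(-1,3),K,T).reshape(*u.shape,2).astype(np.float32)
top=cv2.remap(p,uv[...,0],uv[...,1],1)
cv2.imwrite('pics/polar.png',np.vstack([cv2.resize(top,(720,480))[:, :, ::-1],cv2.resize(im,(720,120))[:,:,::-1]]))
E
```

```text
time_s: 2.95
position: [0.3813, 0.2407, 0.2406]
orientation: [[-1.0, 0.031, 0.001], [0.031, 1.0, -0.0], [-0.001, -0.0, -1.0]]
force: [0.2, -0.8, -0.2]
opening: 0.999
gripper_force: 0.0
[ 2.57638439e+01 -1.65154764e+01  1.07029041e+02 -2.95165895e-02
  8.94652285e+01 -6.24856916e+01]
nut 380.0754699707031 244.39137268066406 21.295124053955078 0.15514340801664808
```

View pics/polar.png

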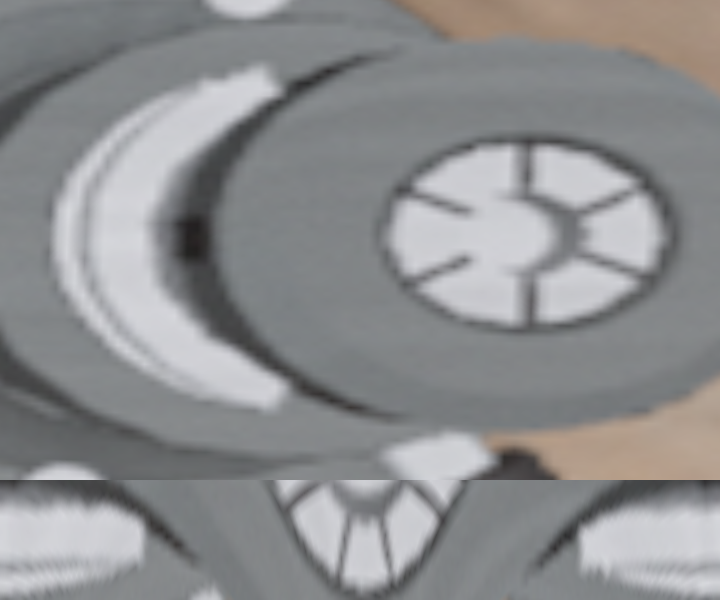

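The upper-disc arc in the rectified view ends at its two slot edges, (275,80) and (285,395). The polar strip puts those edges at azimuths 110° and -108.5°, so the slot axis is about 90.6°. Now turn, descend and grip.

```bash
python3 -m inch '[0.14,0.41,1,0,0,-0.042,0,0,3,0,0,0,0,0,3,0,0,0,0,0,3,0,0,0,0,0,1.8,0,0,0,0,0,0,0,0,0,0,0,0,0,0,0]' 8.5 110 && python3 -m inch '[0,0,0,0,0,0,0,0,0,0,0,0,0,0,0,0,0,0,0,0,0,0,0,0,0,0,0,0,0,0,0,0,0,0,0,0]' 0 110; python3 -c "
from h import *
s=ctrl.state();print(s['force'],s['torque'],s['opening'],s['gripper_force'],s['orientation'])"
```

```text
time_s: 3.88
position: [0.3803, 0.2463, 0.1233]
orientation: [[-1.0, -0.016, 0.001], [-0.016, 1.0, 0.001], [-0.001, 0.001, -1.0]]
force: [0.9, 0.4, 0.3]
opening: 0.997
gripper_force: 0.0
time_s: 4.62
position: [0.3802, 0.246, 0.1232]
orientation: [[-1.0, -0.016, 0.001], [-0.016, 1.0, 0.0], [-0.001, 0.0, -1.0]]
force: [-1.7, -2.9, 6.5]
opening: 0.466
gripper_force: 109.8
[-1.7190499  -2.85277779  6.54839659] [-0.34546604  0.29574567  0.00911987] 0.466433135540442 109.8028814792633 [[-9.99866160e-01 -1.63014396e-02  1.38742111e-03]
 [-1.63011873e-02  9.99867108e-01  1.92968155e-04]
 [-1.39038239e-03  1.70325717e-04 -9.99999019e-01]]
```

```bash
cat >> h.py <<'E'
from scipy.spatial.transform import Rotation as Ro
RP,OP=frame(20.95,(.5226,.1467,.1503))
RT=RP@np.array([[0,1,0],[1,0,0],[0,0,-1.]])   # tool x=py,y=px,z=-pz
def plan(x,y,z,n,h=25.2,dR=np.eye(3)):
    "holder origin to pocket (x,y,z) mm; rows in tool axes"
    s=ctrl.state();R=s['orientation'];p=s['position']
    t=OP+RP@np.array([x,y,z+h])/1000
    Rt=RT@dR
    w=Ro.from_matrix(R.T@Rt).as_rotvec();dp=(t-p)*100/n
    for k in range(n): print(np.round(np.r_[(R@Ro.from_rotvec(w*k/n).as_matrix()).T@dp,w/n],3).tolist())
def where(h=25.2):
    s=ctrl.state(); print('t %.2f'%s['time_s'],'holder in pocket mm',np.round((RP.T@(s['position']-OP))*1000-[0,0,h],1),'rot err deg(tool)',np.round(np.degrees(Ro.from_matrix(RT.T@s['orientation']).as_rotvec()),2),'F pocket',np.round(RP.T@s['force'],1),'open',round(s['opening'],3),'q',np.round(s['q']).tolist())
E
python3 -m inch '[0,0,-1.8,0,0,0,0,0,-3.5,0,0,0,0,0,-3.5,0,0,0,0,0,0,0,0,0]'
python3 - <<'E'
from h import *
where(); plan(-80,0,35,8)
E
```

```text
time_s: 5.12
position: [0.3813, 0.2469, 0.2135]
orientation: [[-1.0, -0.016, 0.005], [-0.016, 1.0, 0.003], [-0.005, 0.003, -1.0]]
force: [0.3, 0.5, -6.2]
opening: 0.465
gripper_force: 112.0
t 5.12 holder in pocket mm [-51.7 144.1  77.6] rot err deg(tool) [ 25.82  18.12 -68.33] F pocket [-2.7  0.4 -5.6] open 0.465 q [26.0, -16.0, 109.0, 0.0, 86.0, -64.0]
[-0.575, -1.708, 0.637, -0.056, -0.04, 0.149]
[-0.801, -1.639, 0.57, -0.056, -0.04, 0.149]
[-1.017, -1.534, 0.516, -0.056, -0.04, 0.149]
[-1.216, -1.396, 0.478, -0.056, -0.04, 0.149]
[-1.393, -1.227, 0.455, -0.056, -0.04, 0.149]
[-1.544, -1.033, 0.45, -0.056, -0.04, 0.149]
[-1.665, -0.819, 0.461, -0.056, -0.04, 0.149]
[-1.751, -0.591, 0.489, -0.056, -0.04, 0.149]
```

```bash
python3 -m inch '[-0.575,-1.71,0,-0.056,-0.04,0.149,-0.8,-1.64,0,-0.056,-0.04,0.149,-1.02,-1.53,0,-0.056,-0.04,0.149,-1.22,-1.4,0.48,-0.056,-0.04,0.149,-1.39,-1.23,0.45,-0.056,-0.04,0.149,-1.54,-1.03,0.45,-0.056,-0.04,0.149,-1.66,-0.82,1.3,-0.056,-0.04,0.149,-1.75,-0.59,1.3,-0.056,-0.04,0.149,0,0,0,0,0,0,0,0,0,0,0,0]' >/dev/null
python3 - <<'E'
from h import *
where(); plan(-75,0,0,3)
grab('wrist','w3.png'); grab('scene')
E
```

```text
t 6.38 holder in pocket mm [-77.2   0.1  31.6] rot err deg(tool) [ 0.49 -0.19 -0.24] F pocket [-2.6 -0.4 -4.9] open 0.466 q [-0.0, -51.0, 142.0, 12.0, 62.0, -24.0]
[-0.002, 0.081, 1.054, -0.003, 0.001, 0.001]
[-0.003, 0.078, 1.054, -0.003, 0.001, 0.001]
[-0.004, 0.075, 1.054, -0.003, 0.001, 0.001]
```

View pics/w3.png

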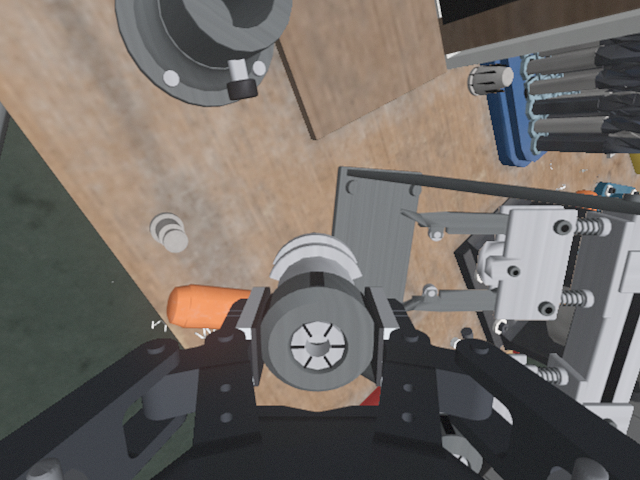

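The wrist view shows the holder gripped straight at (318,340), with the free fork at its right (key tab at (495,265), jaw tips at (410,215) and (410,300)). The pull stud (170,235) and screwdriver (210,305) are untouched. I check alignment from the depth data and move on; joints 2 and 3 are near their range limits, so I stay farther forward.

```bash
python3 - <<'E'
from h import *
p,d,K,T=load('wrist');Q=(cloud(d,K,T)-OP)@RP*1000
s=Q[(Q[...,0]>-30)&(Q[...,0]<15)&(abs(abs(Q[...,1])-24)<8)&(abs(Q[...,2])<15)]
print('wrist jaws: n',len(s),'z med',np.percentile(s[:,2],[20,50,80]),'left',np.median(s[s[:,1]>0,2]),'right',np.median(s[s[:,1]<0,2]))
f=lambda u,v:np.round(np.nanmedian(Q[v-1:v+2,u-1:u+2].reshape(-1,3),0),1)
for c in [(436,235),(431,293),(497,270),(514,271),(563,227),(548,309),(290,330),(345,330),(318,295),(318,375),(300,258),(335,258)]: print(c,f(*c))
p,d,K,T=load('scene');Q=(cloud(d,K,T)-OP)@RP*1000
h=Q[(abs(Q[...,0]+77)<35)&(abs(Q[...,1])<35)&(Q[...,2]>20)&(Q[...,2]<95)]
z=h[:,2]
for a in range(20,95,4):
    k=(z>=a)&(z<a+4); 
    if k.sum()>3: print(a,k.sum(),np.round([h[k,0].min(),h[k,0].max(),h[k,1].min(),h[k,1].max()],1))
E
python3 -m inch '[0,0.5,1.05,0,0,0,0,0.5,1.05,0,0,0,0,0.5,1.05,-0.005,0.002,0.002,0,0,0,0,0,0]' >/dev/null; python3 -c "
from h import *
where()"
```

```text
wrist jaws: n 2891 z med [1.41571636 2.21912177 2.79519611] left 2.2918676934097295 right 2.1137772802053276
(436, 235) [-10.5  17.2   2.8]
(431, 293) [-10.2 -18.5   2.6]
(497, 270) [22.3 -0.7 10.5]
(514, 271) [29.4  0.1 15. ]
(563, 227) [53.2 24.1 11.6]
(548, 309) [ 54.  -23.9  11.5]
(290, 330) [-85.6   6.5  89.6]
(345, 330) [-66.9   6.5  89.4]
(318, 295) [-76.2  18.8  87.6]
(318, 375) [-76.  -10.9  90.2]
(300, 258) [-84.6  16.8  43.6]
(335, 258) [-68.7  17.   43.5]
20 57 [-98.  -56.3  -8.2  24.6]
24 107 [-99.  -56.7  -8.   24.6]
28 68 [-95.5 -59.2   4.7  24.6]
32 21 [-91.3 -65.8  10.7  18.9]
36 13 [-96.5 -56.6  -8.7  21.7]
40 100 [-98.1 -55.8 -11.6  25.5]
44 122 [-98.5 -58.1 -14.8  25.1]
48 58 [-94.4 -60.2   1.7  18.9]
52 47 [-93.8 -60.9   2.2  19.8]
56 58 [-102.1  -60.4    0.4   19.8]
60 58 [-100.   -50.     3.3   19. ]
64 66 [-107.   -45.7   -0.    18.1]
68 64 [-108.5  -43.3    5.1   20.6]
72 96 [-109.3  -42.9    4.4   21.9]
76 103 [-109.4  -43.2    5.2   23.1]
80 102 [-108.5  -42.7    4.3   23.5]
84 157 [-109.   -43.6  -11.6   23.7]
88 349 [-109.2  -42.8  -17.7   23. ]
92 58 [-109.   -42.7  -12.6   18.2]
t 6.97 holder in pocket mm [-61.5   0.1   0.3] rot err deg(tool) [ 0.15 -0.08 -0.09] F pocket [-3.3  0.4 -5. ] open 0.465 q [1.0, -42.0, 140.0, 12.0, 55.0, -24.0]
```

```bash
python3 -m inch '[-0.04,0.9,0,0,0,0,0,0.9,0,0,0,0,0,0.9,0,0,0,0,0,0.9,0,0,0,0,0,0,0,0,0,0]' >/dev/null; python3 -c "
from h import *
where()"; python3 -m inch '[0,0.4,0,0,0,0,0,0.4,0,0,0,0,0,0.4,0,0,0,0,0,0,0,0,0,0]' >/dev/null; python3 -c "
from h import *
where()"
```

```text
t 7.60 holder in pocket mm [-24.7  -0.9   0.5] rot err deg(tool) [ 0.06 -0.14 -0.01] F pocket [-2.6 -0.1 -4.1] open 0.465 q [3.0, -35.0, 134.0, 11.0, 53.0, -22.0]
t 8.10 holder in pocket mm [-16.1  -0.3  -0.7] rot err deg(tool) [ 0.39 -0.06  0.01] F pocket [-10.8   1.7  -0.2] open 0.468 q [4.0, -33.0, 132.0, 10.0, 53.0, -21.0]
```

```bash
for i in 1; do python3 -m inch '[0,0.4,0,0,0,0,0,0.4,0,0,0,0,0,0,0,0,0,0]' >/dev/null; python3 -c "
from h import *
where()"; python3 -m inch '[0,0.4,0,0,0,0,0,0.4,0,0,0,0,0,0,0,0,0,0]' >/dev/null; python3 -c "
from h import *
where()"; done
```

```text
t 8.47 holder in pocket mm [-9.4 -0.2 -1.2] rot err deg(tool) [ 0.52 -0.05  0.01] F pocket [-14.8   0.6   3.3] open 0.462 q [4.0, -32.0, 131.0, 10.0, 53.0, -21.0]
t 8.85 holder in pocket mm [-2.6 -0.1 -1.7] rot err deg(tool) [ 0.65 -0.03  0.01] F pocket [-15.7   0.1   5.1] open 0.463 q [4.0, -31.0, 130.0, 10.0, 53.0, -21.0]
```

```bash
python3 -m inch '[0,0.3,-0.1,-0.006,0,0,0,0.3,-0.1,-0.006,0,0,0,0,0,0,0,0]' >/dev/null; python3 -c "
from h import *
where()"; python3 -m inch '[0,0.4,-0.05,0,0,0,0,0.4,0,0,0,0,0,0,0,0,0,0]' >/dev/null; python3 -c "
from h import *
where()"
```

```text
t 9.22 holder in pocket mm [ 0.7  0.1 -1.3] rot err deg(tool) [0.21 0.   0.03] F pocket [-18.5   0.1  -6.4] open 0.462 q [4.0, -31.0, 130.0, 10.0, 53.0, -21.0]
t 9.60 holder in pocket mm [ 7.7  0.2 -1.2] rot err deg(tool) [0.32 0.02 0.03] F pocket [-20.3  -1.8  -7.8] open 0.465 q [5.0, -30.0, 129.0, 10.0, 53.0, -20.0]
```

```bash
for i in 1; do python3 -m inch '[0,0.4,0,0,0,0,0,0.3,0,0,0,0,0,0,0,0,0,0]' >/dev/null; python3 -c "
from h import *
where()"; python3 -m inch '[0,0.4,0,0,0,0,0,0.3,0,0,0,0,0,0,0,0,0,0]' >/dev/null; python3 -c "
from h import *
where(); grab('wrist')"; done
```

```text
t 9.97 holder in pocket mm [16.5  0.1 -0.5] rot err deg(tool) [ 0.14 -0.    0.03] F pocket [-16.   -1.   -8.8] open 0.461 q [5.0, -29.0, 127.0, 10.0, 53.0, -20.0]
t 10.35 holder in pocket mm [22.9  0.1 -0.5] rot err deg(tool) [0.21 0.   0.03] F pocket [-19.4   0.1  -5.2] open 0.464 q [5.0, -28.0, 126.0, 10.0, 53.0, -20.0]
```

```bash
python3 -m inch '[0,0.3,0,0,0,0,0,0.3,0,0,0,0,0,0,0,0,0,0]' >/dev/null; python3 -c "
from h import *
where()"; python3 -m inch '[0,0.3,0,0,0,0,0,0,0,0,0,0]' >/dev/null; python3 -c "
from h import *
where()
p,d,K,T=grab('wrist','w4.png')"
```

```text
t 10.78 holder in pocket mm [25.5  0.2 -1. ] rot err deg(tool) [0.62 0.03 0.  ] F pocket [-33.6  -0.1  12.8] open 0.463 q [5.0, -27.0, 126.0, 9.0, 53.0, -19.0]
t 11.03 holder in pocket mm [25.9  0.3 -1.5] rot err deg(tool) [ 0.92  0.05 -0.01] F pocket [-43.6  -2.3  24. ] open 0.462 q [6.0, -26.0, 125.0, 9.0, 53.0, -19.0]
```

View pics/w4.png

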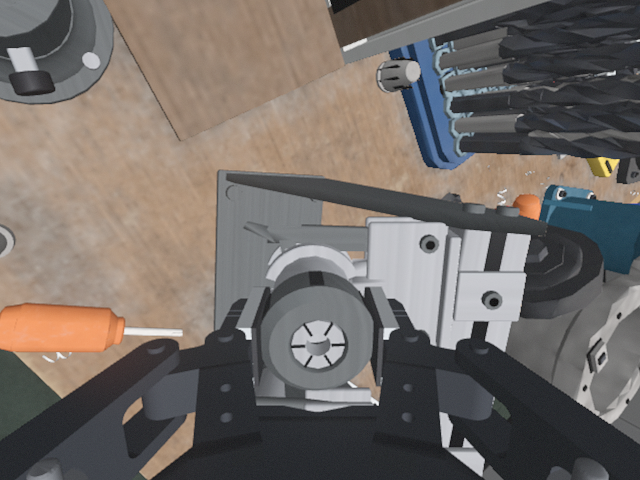

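The wrist view shows the fork pushed fully back (springs compressed) with the holder seated against the plate at (370,270). The stop is rigid at x≈25, where a missed key would have stopped near 17, so it is home. Now ease back.

```bash
python3 -m inch '[0,-0.4,0,0,0,0,0,-0.4,0,0,0,0,0,-0.3,0,0,0,0,0,0,0,0,0,0]' >/dev/null; python3 -c "
from h import *
where()"; python3 -m inch '[0,-0.4,0.05,0.003,0,0,0,-0.4,0.05,0.003,0,0,0,0,0,0,0,0]' >/dev/null; python3 -c "
from h import *
where()"; python3 -m inch '[0,-0.4,0.05,0.003,0,0,0,-0.4,0.05,0.003,0,0,0,0,0,0,0,0]' >/dev/null; python3 -c "
from h import *
where()"
```

```text
t 11.57 holder in pocket mm [19.9  0.1 -1. ] rot err deg(tool) [0.27 0.01 0.05] F pocket [-17.2  -0.2 -11.7] open 0.468 q [5.0, -28.0, 127.0, 10.0, 53.0, -20.0]
t 11.95 holder in pocket mm [14. -0. -1.] rot err deg(tool) [ 0.4  -0.02  0.03] F pocket [-14.    0.5  -8.6] open 0.462 q [5.0, -29.0, 128.0, 10.0, 53.0, -20.0]
t 12.32 holder in pocket mm [ 7.9 -0.1 -1.1] rot err deg(tool) [ 0.56 -0.04  0.03] F pocket [-10.7   0.3  -5.2] open 0.459 q [5.0, -29.0, 128.0, 10.0, 53.0, -20.0]
```

```bash
python3 -m inch '[0,-0.3,0,0,0,0,0,-0.2,0,0,0,0,0,0,0,0,0,0]' >/dev/null; python3 -c "
from h import *
where()"; python3 -m inch '[0,-0.2,0,0,0,0,0,0,0,0,0,0]' >/dev/null; python3 -c "
from h import *
where()"; python3 -m inch '[0,-0.2,0,0,0,0,0,0,0,0,0,0]' >/dev/null; python3 -c "
from h import *
where()"
```

```text
t 12.70 holder in pocket mm [ 3.5 -0.2 -1. ] rot err deg(tool) [ 0.48 -0.05  0.03] F pocket [-10.9   0.8  -9.3] open 0.463 q [5.0, -30.0, 129.0, 10.0, 53.0, -20.0]
t 12.95 holder in pocket mm [ 3.1 -0.4 -0.4] rot err deg(tool) [ 0.31 -0.08  0.03] F pocket [-10.8   2.7 -15.1] open 0.463 q [5.0, -31.0, 129.0, 10.0, 53.0, -20.0]
t 13.20 holder in pocket mm [ 2.8 -0.6  0.6] rot err deg(tool) [ 0.14 -0.11  0.01] F pocket [ -9.1   2.8 -14. ] open 0.463 q [4.0, -31.0, 130.0, 10.0, 53.0, -20.0]
```

```bash
python3 -m inch '[0.03,-0.1,0.15,0,0,0,0,0,0,0,0,0]' >/dev/null; python3 -c "
from h import *
where()"; python3 -m inch '[0.03,-0.15,0.1,0,0,0,0,0,0,0,0,0]' >/dev/null; python3 -c "
from h import *
where()"
```

```text
t 13.45 holder in pocket mm [ 3.8 -0.6  0.4] rot err deg(tool) [-0.03 -0.15 -0.01] F pocket [-9.   3.3 -2.9] open 0.462 q [5.0, -31.0, 130.0, 10.0, 53.0, -20.0]
t 13.70 holder in pocket mm [ 3.4 -0.5  0.1] rot err deg(tool) [-0.13 -0.18 -0.03] F pocket [-9.9  3.2  2. ] open 0.464 q [5.0, -31.0, 130.0, 10.0, 53.0, -21.0]
```

```bash
python3 -m inch '[0.04,-0.2,-0.05,0,0,0,0,0,0,0,0,0]' >/dev/null; python3 -c "
from h import *
where()"; python3 -m inch '[0.04,-0.2,0,0,0,0,0,0,0,0,0,0]' >/dev/null; python3 -c "
from h import *
where(); grab('scene','s5.png'); p,d,K,T=grab('wrist'); Q=(cloud(d,K,T)-OP)@RP*1000
s=Q[(Q[...,0]>25)&(Q[...,0]<70)&(Q[...,1]>8)&(Q[...,1]<32)&(Q[...,2]>4)&(Q[...,2]<13)]
print('plate x range',np.percentile(s[:,0],[1,99]),'z',np.median(s[:,2]))"
```

```text
t 13.95 holder in pocket mm [ 2.2 -0.3  0.5] rot err deg(tool) [-0.26 -0.21 -0.01] F pocket [ 0.3  2.2 -5.8] open 0.46 q [4.0, -31.0, 130.0, 10.0, 52.0, -21.0]
t 14.20 holder in pocket mm [ 1.5 -0.2  0.8] rot err deg(tool) [-0.42 -0.25 -0.  ] F pocket [  5.7   1.4 -11.5] open 0.464 q [4.0, -32.0, 130.0, 10.0, 52.0, -21.0]
plate x range [26.90636034 62.41972628] z 7.35041132056733
```

```bash
python3 -m inch '[0.05,0.17,0.05,0,0.003,0,0,0,0,0,0,0]' >/dev/null; python3 -c "
from h import *
where()"
```

```text
t 14.55 holder in pocket mm [2.  0.2 0. ] rot err deg(tool) [-0.24 -0.08 -0.01] F pocket [ 2.8 -0.9 -0. ] open 0.462 q [4.0, -31.0, 130.0, 10.0, 52.0, -21.0]
```

View pics/s5.png

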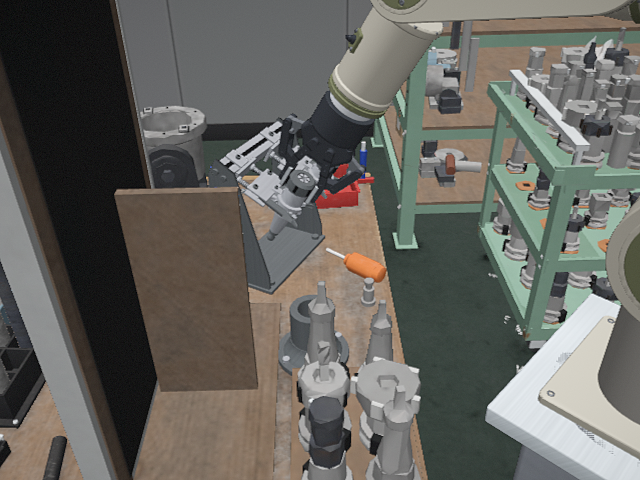

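The scene view shows the holder hanging nose up in the free fork at (295,190), the fork at rest and the loose items unmoved. Contact forces are small, so I release and retreat.

```bash
python3 -m inch '[0,0,0,0,0,0,0,0,0,0,0,0,0,0,0,0,0,0,0,0,0,0,0,0]' 6; python3 -c "
from h import *
where()"; python3 -m inch '[0,0,-0.5,0,0,0,0,0,-1.5,0,0,0,0,0,-2.5,0,0,0,0,0,-3,0,0,0,0,0,-3,0,0,0,0,0,0,0,0,0]' ; python3 -c "
from h import *
where(); p,d,K,T=grab('wrist','w6.png'); Q=(cloud(d,K,T)-OP)@RP*1000
t=Q[(abs(Q[...,2]-58)<6)&(abs(Q[...,0])<35)&(abs(Q[...,1])<35)]
print(cv2.minEnclosingCircle(t[:,:2].astype(np.float32)),np.median(t,0))
f=Q[(abs(Q[...,2]-12)<2)&(np.hypot(Q[...,0],Q[...,1])<26)];print('flange z',np.median(f[:,2]),len(f), f[:,0].min(),f[:,0].max())
s=Q[(Q[...,0]>20)&(Q[...,0]<70)&(Q[...,1]>12)&(Q[...,1]<32)&(Q[...,2]>4)&(Q[...,2]<13)]
print('plate x range',np.percentile(s[:,0],[1,99]))"
```

```text
time_s: 15.05
position: [0.5099, 0.143, 0.1698]
orientation: [[-0.358, 0.81, 0.465], [0.934, 0.31, 0.179], [0.001, 0.498, -0.867]]
force: [0.4, 0.0, -0.2]
opening: 0.703
gripper_force: 0.0
t 15.05 holder in pocket mm [-1.6  1.1 -1.8] rot err deg(tool) [0.11 0.04 0.01] F pocket [ 0.2 -0.1 -0.3] open 0.703 q [4.0, -31.0, 130.0, 10.0, 53.0, -21.0]
time_s: 15.8
position: [0.4621, 0.1241, 0.2644]
orientation: [[-0.357, 0.807, 0.47], [0.934, 0.309, 0.179], [-0.001, 0.503, -0.864]]
force: [0.1, -0.1, 0.3]
opening: 0.703
gripper_force: 0.0
t 15.80 holder in pocket mm [  1.1   0.5 105.9] rot err deg(tool) [-0.21 -0.07 -0.02] F pocket [ 0.2 -0.1  0.2] open 0.703 q [2.0, -46.0, 129.0, 10.0, 68.0, -21.0]
((0.3888568878173828, 0.6069622039794922), 21.183231353759766) [ 0.46150459  2.12368587 55.99162589]
flange z 10.796031528961512 441 -21.296033294752437 25.91384066154051
plate x range [26.68428848 65.0473954 ]
```

View pics/w6.png

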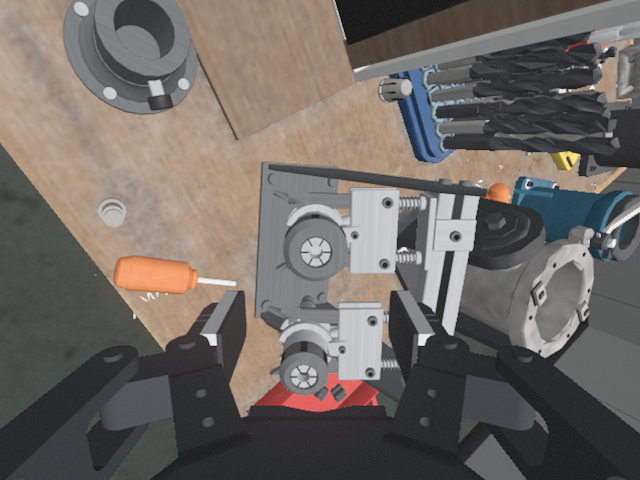

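The wrist view shows the holder hanging in the free fork at (316,245), matching its neighbour at (305,365). Its measured centre is (0.4, 0.6) mm from home, and the gripper is clear.

```bash
python3 -c "
from rig import ctrl
print(ctrl.close_job())"
```

```text
the job is handed in; nothing more can be done
None
```

The holder hangs nose up in the free fork, measured within 1 mm of home sideways. The fork is at rest, the gripper is clear, the screwdriver and pull stud were left alone, and the job was handed in at about 16 s of the 45 s allowed.

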